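# Make up a lined paint-sprayer cup

### The job

Make up the paint-sprayer cup that stands on its round stand, ready for the next colour: first hang the tapered plastic liner in the cup, then set the strainer basket in the liner, put the domed lid with the spout over the strainer, and last lower the large retaining ring over the lid, so that every part sits fully home and level. Leave the small ring, which belongs to another cup, where it lies.

Things in the scene. Friction and masses are not known exactly. Their poses are not given: they have to be found in the camera images.
- cup_stand: grey straight cup with black volume marks in a round dark stand (foot 100 mm wide, 12 high; collar 66 mm wide up to 30, bare cup above). Fixed to the bench. Cup 54 mm outside, 48 inside, open rim at height 88, inner floor at 16. Origin: centre of the foot's underside; z up
- liner: white tapered open cup, upright, 66 mm high, 40 g: 34 mm wide at the bottom, 45 under the flange; flange 62 mm wide from 62 to 66 mm, mouth 40 wide. Take it by the flange's edge. Origin: centre of its underside, z up. Home: flange on the cup's rim, origin 26 mm above cup_stand's, coaxial (1 mm play)
- strainer: slotted steel basket, upright, 80 g: 26 mm wide at the bottom, 38 under the flange; flange 49 mm wide, 24 to 28 mm up, top edge bevelled to 45; lifting post 12 mm thick up to 52 mm. Take it by the post. Origin: centre of its underside, z up. Home: flange on the liner's flange, origin 68 mm above cup_stand's (1 mm play in the liner)
- spout_lid: white domed lid, open side down, 60 g, 60 mm wide and high: skirt 5 mm deep (inside 53), flange up to 9, cone 46 to 30 mm wide up to 34, spout 24 mm thick from 36 to 60. Hollow, clears the post. Take it by the spout. Origin: centre of its underside, z up. Home: skirt round the strainer's flange (2 mm play), on the liner's flange, origin 92 mm above cup_stand's
- ring: large aluminium retaining ring, skirt down, 120 g, 37 mm high: ribbed skirt 82 mm wide up to 21 (inside 72 at the mouth, then 67; inner shoulder at 17), knurled collar 58 mm wide (inside 51) from 21 to 37. Take it by the collar. Origin: centre of its underside, z up. Home: shoulder on the lid's flange, spout up through it, origin 84 mm above cup_stand's
- small_ring: the same kind of ring for a smaller cup: 24 mm high, skirt 54 mm wide over the ribs, collar 38 mm wide. Does not fit, not needed. Origin: centre of its underside, z up
Mind the look-alikes: they are no part of the job. Leave any green look-alike of the strainer alone.

How it is judged:
On the way, in this order (a step that is already met when the one before it is completed fails the run):
1. the liner hangs in the cup, its flange on the cup's rim (z of liner in the frame of cup_stand between 0.023 and 0.029 m and horizontal distance between liner and cup_stand below 0.006 m and angle between liner's own z axis and vertical below 0.08 rad), for 0.2 s.
2. the strainer sits in the liner, its flange on the liner's flange (z of strainer in the frame of cup_stand between 0.065 and 0.071 m and horizontal distance between strainer and cup_stand below 0.006 m and angle between strainer's own z axis and vertical below 0.08 rad), for 0.2 s.
3. the lid is down over the strainer, its skirt on the liner's flange (z of spout_lid in the frame of cup_stand between 0.089 and 0.095 m and horizontal distance between spout_lid and cup_stand below 0.006 m and angle between spout_lid's own z axis and vertical below 0.08 rad), for 0.2 s.
4. the ring is fully down round the lid (z of ring in the frame of cup_stand between 0.081 and 0.087 m and horizontal distance between ring and cup_stand below 0.006 m and angle between ring's own z axis and vertical below 0.08 rad), for 0.2 s.
At the end, for the whole second after the job is handed in: Liner, strainer, lid and ring all sit fully home in the cup: each within 3 mm of its seated height above the stand (liner 26, strainer 68, lid 92, ring 84 mm), within 6 mm of the cup's axis and within 0.08 rad of upright, and at rest (all of step 1 and all of step 2 and all of step 3 and all of step 4 and linear speed of each of liner, strainer, spout_lid, ring below 0.02 m/s); the robot touches nothing.
It fails at once if the small ring is moved more than 30 mm from where it lay (distance of small_ring from where it was at the start of the episode above 0.03 m).
It also fails if it takes over 112 s, if anything falls off the work surface, if the arm or the gripper's body presses on something with over 40 N, if the wrist force passes 120 N, or if a joint passes its speed limit or range.

### The arm

A 6-joint arm with a two-finger parallel gripper is mounted at the origin on a cart in front of the work surface, level with it; the furniture and walls round the work are solid. World frame = base frame: x ahead of the robot, y to its left, z up, the work surface at z = 0. Lengths are in m, angles in rad, forces in N, time in s.
With the tool pointing down it reaches from about 0.325 to 0.775 m from the base axis. Payload 5.5 kg.
Tool frame: the origin (TCP) lies at the very end of the fingers, on their centre line; the grasp point (between the pads) lies 19 mm behind it; z points along the fingers, y is the line along which they close (so a half turn about z gives the same grasp; the last joint's range is limited). The gripper opens to 88 mm and grips with 3 to 60 N. Pads are 20 mm wide; open, the fingers measure 115 mm over their backs; the gripper's body (75 mm by 178 mm) begins 61 mm behind the grasp point.
Start: joints at [1.171, 0.091, 1.231, -0, 1.82, -0.057], TCP at [0.202, 0.565, 0.223] pointing down, gripper open.
Joint ranges: [-2.87, 2.87], [-0.86, 2.18], [0.17, 2.46], [-1.51, 4.65], [0.06, 2.69], [-2.65, 2.65]. Speed limits (rad/s): [2.57, 2.57, 3.01, 3.14, 3.14, 3.14].

### API

Orientations are given as a unit quaternion [x, y, z, w].
In Python, from bench import ctrl gives the robot as it stands. The module is installed in compiled form; this text tells all that it offers.
- The arm moves only by the tool step_arm, never from a script. Its argument "motion" is a list of rows, each a list of 3 entries, a list of its own where there are three numbers: the shift along the tool's x, y, z scaled (see below), then the turn, a rotation vector about the tool's x, y, z scaled (see below), then the opening, from 0 (shut) to 1 (fully open). A call has 1 to 8 rows; each row shifts and turns the commanded pose from where the row before left it, along the tool's axes as they then stand; what a row does not reach is not made up. The controller multiplies each number of a shift by 0.15 m and each number of a turn by 180 degrees. A row lasts 1/10 s, in which the tool goes at most 50 mm and 8.59 degrees, less where a joint would pass 70% of its speed; a pose out of reach is approached as far as the arm can. A call with a number of a shift or a turn outside -1 to 1 is refused whole. A call with a gripper value outside its range is refused whole. The fingers move at their own pace and stop on an object; "newtons" is the grip in N (left out, the last holds). Time passes only in rows, so rows that do not move let the fingers close. It gives the time, the measured TCP pose, the force, the opening and the grip force at its end, in the units of the state.
- ctrl.get_obs(): the state, without advancing time (a new reading comes with each control period).
- ctrl.grab_frame(name): name is "side" or "top"; returns the picture (420x560x3 uint8, red, green, blue); there is no depth.
- ctrl.camera_model(name): a dict with "mtx" (3x3 intrinsics, pixels), "world_to_cam" (4x4, takes a point from world to camera coordinates). Camera axes: x right, y down, z forward; pixel columns grow to the right and rows downward; lengths in m; the calibration is good to about 2 mm. A picture is of the moment at which its call begins. camera_model takes no time and is no camera call.
- ctrl.finish_job(): hands the job in; it is judged then, once.
The state is a dict: "t": time; "qpos": joint angles; "dq": joint speeds; "tau": joint torques, N m; "eef_pos": TCP position; "ee_rot": TCP orientation; "force": force on the tool from outside, world axes, zero at the start; "torque": the same for the moment, N m; "width": finger opening in m; "grip_force": force on a finger pad.
Only numpy, scipy, OpenCV 4.12 (cv2) and the standard library are available. Lean on these libraries where they do the work, as an engineer would, in place of code of your own. Each camera call takes 0.05 s, during which the arm holds its last target. There are 200 camera calls.

## Working session

There is one attempt and no reset: what is moved stays moved. The work goes in short steps, Python scripts to look and compute and a tool call to move; the robot and the scene stay as the last step left them, time stands still between calls to the robot, and variables do not carry over. Pictures are saved under pics/ and viewed, at most 14 in all, crops included, and the job is handed in when it is done.

Besides the shell and the picture viewer there is one more tool, called after ">>>" as a command line: name --argument value ..., lists and objects as JSON in quotes. step_arm: Moves the arm, as the interface text tells. Its arguments: {"type":"object","properties":{"motion":{"type":"array"},"newtons":{"type":"number"}},"required":["motion"]}

```bash
mkdir -p pics
python3 - <<'E'
from bench import ctrl
import cv2
for n in("top","side"):
    f=ctrl.grab_frame(n); cv2.imwrite(f"pics/{n}0.png",f[:,:,::-1])
    m=ctrl.camera_model(n); print(n,m["mtx"].round(1).tolist(),m["world_to_cam"].round(3).tolist())
o=ctrl.get_obs(); print({k:o[k] for k in("t","eef_pos","ee_rot","width")})
E
```

```text
top [[537.0, 0.0, 276.2], [0.0, 537.0, 210.6], [0.0, 0.0, 1.0]] [[0.012, -1.0, -0.008, 0.012], [-0.986, -0.011, -0.164, 0.498], [0.164, 0.01, -0.986, 1.136], [0.0, 0.0, 0.0, 1.0]]
side [[407.4, 0.0, 272.1], [0.0, 407.4, 213.0], [0.0, 0.0, 1.0]] [[0.784, 0.621, -0.007, -0.394], [0.527, -0.672, -0.521, -0.222], [-0.328, 0.404, -0.854, 1.06], [0.0, 0.0, 0.0, 1.0]]
{'t': 0.1, 'eef_pos': array([0.20157273, 0.56484469, 0.22164069]), 'ee_rot': array([ 1.70540893e-01,  9.85350223e-01, -8.42764361e-04, -1.79557900e-04]), 'width': 0.087644977553721}
```

View pics/top0.png

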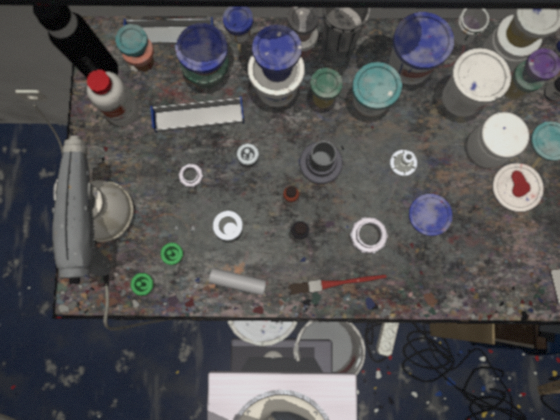

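View pics/side0.png

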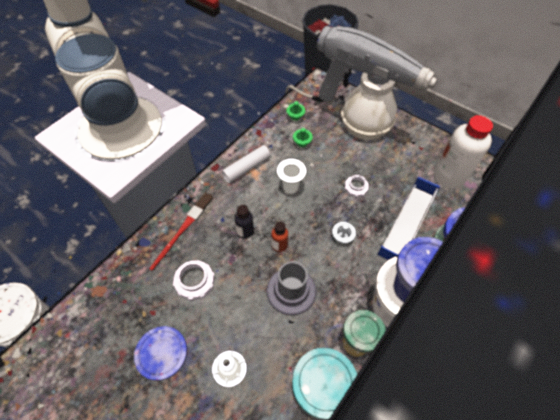

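The top view shows the cup at (322,160), liner (228,225), strainer (248,155), lid (404,162), large ring (369,235) and small ring (190,175). The green look-alikes are at (172,254) and (142,284). The side view agrees: cup (291,283), liner (291,175), strainer (344,233), lid (229,368), ring (193,279), small ring (357,185).

```bash
cat > h.py <<'E'
import numpy as np, cv2
from bench import ctrl
def ray(n,uv,z):
    m=ctrl.camera_model(n);W=np.array(m["world_to_cam"]);R,t=W[:3,:3],W[:3,3]
    c=-R.T@t; d=R.T@np.linalg.inv(m["mtx"])@[uv[0],uv[1],1]
    return c+d*(z-c[2])/d[2]
def proj(n,p):
    m=ctrl.camera_model(n);W=np.array(m["world_to_cam"]);q=np.array(m["mtx"])@(W[:3,:3]@p+W[:3,3]);return q[:2]/q[2]
def tile(f,c,r=25,s=8,out=200):
    x,y=int(c[0])-r,int(c[1])-r
    return cv2.resize(f[max(y,0):y+2*r,max(x,0):x+2*r],(out,out),interpolation=cv2.INTER_CUBIC)
E
python3 - <<'E'
from h import *
P={"top":[(322,160),(228,225),(248,155),(404,162),(369,235),(190,175)],"side":[(291,283),(291,175),(344,233),(229,368),(193,279),(357,185)]}
rows=[]
T=[]
for n in P:
    f=cv2.imread(f"pics/{n}0.png")
    T+=[tile(f,c) for c in P[n]]
img=np.vstack([np.hstack(T[i:i+4]) for i in(0,4,8)])
cv2.imwrite("pics/m.png",img)
# bright blob fits: enclosing contours
for n in P:
    g=cv2.cvtColor(cv2.imread(f"pics/{n}0.png"),cv2.COLOR_BGR2GRAY)
    for c in P[n][1:]:
        x,y=c[0]-25,c[1]-25
        s=cv2.resize(g[y:y+50,x:x+50],None,fx=4,fy=4,interpolation=cv2.INTER_CUBIC)
        _,b=cv2.threshold(s,150,255,0)
        k=max(cv2.findContours(b,0,1)[0],key=cv2.contourArea)
        (u,v),ax,a=cv2.fitEllipse(cv2.convexHull(k))
        uv=(x+(u+.5)/4-.5,y+(v+.5)/4-.5)
        print(n,c,np.round(uv,1),np.round(np.array(ax)/4,1),round(a),[ray(n,uv,z)[:2].round(4).tolist() for z in(.007,.028,.066)])
E
```

```text
top (228, 225) [227.2 224.9] [29.2 29.9] 66 [[0.4694, 0.1283], [0.4665, 0.1262], [0.4613, 0.1223]]
top (248, 155) [247.3 153.4] [20. 21.] 82 [[0.6357, 0.0865], [0.6299, 0.0851], [0.6194, 0.0825]]
top (404, 162) [403.3 162.2] [26.1 27.3] 107 [[0.6185, -0.2709], [0.613, -0.2661], [0.603, -0.2572]]
top (369, 235) [368.6 234.7] [34.9 36.2] 136 [[0.4506, -0.1891], [0.448, -0.1857], [0.4434, -0.1794]]
top (190, 175) [190.2 174.7] [22.  23.1] 71 [[0.5842, 0.216], [0.5793, 0.2123], [0.5704, 0.2057]]
side (291, 175) [290.7 170.1] [25.5 32.2] 95 [[0.4344, 0.1579], [0.4436, 0.1446], [0.4602, 0.1207]]
side (344, 233) [343.8 231.6] [21.5 24.5] 109 [[0.6264, 0.0953], [0.6303, 0.0837], [0.6375, 0.0628]]
side (229, 368) [228.8 368.4] [35.5 38.1] 22 [[0.6177, -0.272], [0.6219, -0.2737], [0.6295, -0.2766]]
side (193, 279) [193.2 279.2] [38.7 43.7] 62 [[0.4458, -0.1873], [0.4546, -0.1913], [0.4706, -0.1984]]
side (357, 185) [356.4 184.9] [21.5 24.8] 105 [[0.5813, 0.2179], [0.5865, 0.2031], [0.5959, 0.1762]]
```

View pics/m.png

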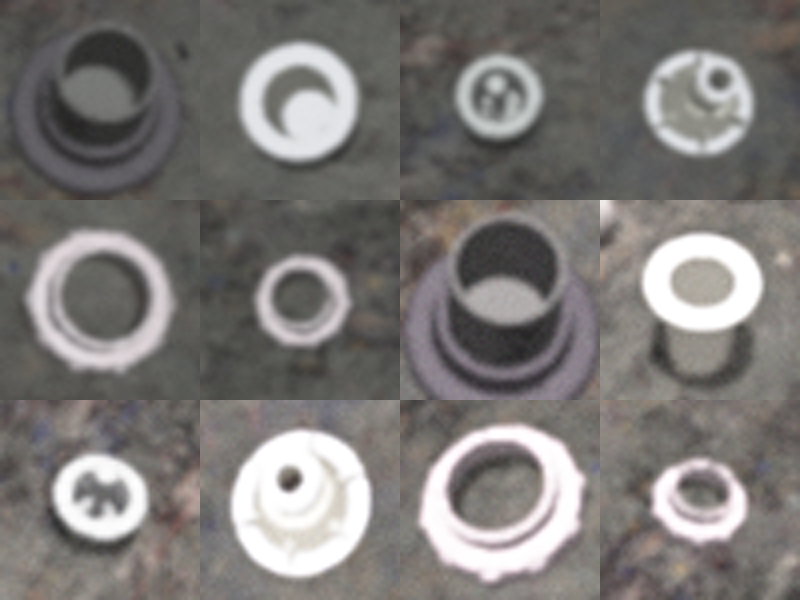

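All parts stand upright. Strainer flange, lid and ring positions agree across the two views within about 1–2 mm. Next I turn the tool square to the world axes and measure the cup.

>>> step_arm --motion '[[[0,0,0],[0,0,-0.0364],1],[[0,0,0],[0,0,-0.0364],1],[[0,0,0],[0,0,-0.0363],1],[[0,0,0],[0,0,0],1]]' --newtons 15

```text
t: 0.5
eef_pos: [0.2016, 0.565, 0.222]
ee_rot: [-0.0, 1.0, -0.0, -0.0]
force: [0.1, -0.2, -0.2]
width: 0.0881
grip_force: 0.0
```

Run:
```python
from h import *
print(ctrl.get_obs()["ee_rot"].round(4))
for n,c,(u,v) in(("top",(322,160),(322.2,153.2)),("side",(291,283),(292.5,273.5))):
    f=cv2.imread(f"pics/{n}0.png").astype(int)
    # foot: purple = (R+B)/2-G
    p=((f[:,:,0]+f[:,:,2])/2-f[:,:,1]); w=np.zeros(p.shape,np.uint8)
    x,y=c; w[y-35:y+35,x-35:x+35]=(cv2.GaussianBlur(p,(0,0),1)[y-35:y+35,x-35:x+35]>5)*255
    w=cv2.morphologyEx(w,cv2.MORPH_OPEN,np.ones((3,3)))
    k=max(cv2.findContours(w,0,1)[0],key=cv2.contourArea)
    e=cv2.fitEllipse(cv2.convexHull(k)); print(n,"foot",np.round(e[0],1),np.round(e[1],1),ray(n,e[0],.008)[:2].round(4))
    print("rim guess",ray(n,(u,v),.088)[:2].round(4))
    # eyed overlay: predicted rim from foot centre
    q=ray(n,e[0],.008)
    g=cv2.resize(cv2.imread(f"pics/{n}0.png")[y-40:y+40,x-40:x+40],None,fx=5,fy=5,interpolation=cv2.INTER_CUBIC)
    for r,z,col in((.05,.012,(0,255,0)),(.027,.088,(0,0,255)),(.024,.088,(0,255,255))):
        pts=[(proj(n,np.array([q[0]+r*np.cos(a),q[1]+r*np.sin(a),z]))-[x-40,y-40]+.5)*5 for a in np.linspace(0,6.29,90)]
        cv2.polylines(g,[np.int32(pts)],True,col,1)
    cv2.imwrite(f"pics/c_{n}.png",g)
cv2.imwrite("pics/c.png",np.hstack([cv2.imread("pics/c_top.png"),cv2.imread("pics/c_side.png")]))
```

```text
[-5.e-04  1.e+00 -5.e-04 -2.e-04]
top foot [296.3 192.2] [4.2 5.1] [ 0.5457 -0.0266]
rim guess [ 0.6153 -0.0794]
side foot [290.6 290.8] [45.8 50.6] [ 0.6171 -0.0846]
rim guess [ 0.6158 -0.0813]
```

View pics/c.png

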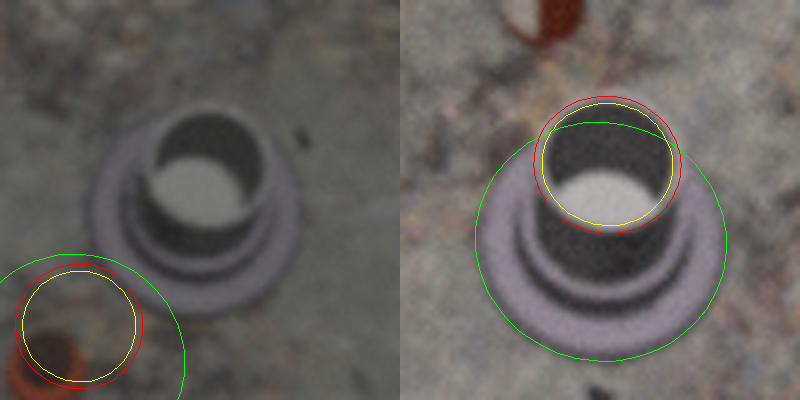

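The red and yellow circles show the rim at about (323,153) in the top image and (292,273) in the side image. The foot mask failed in the top view, so I'll fit known-radius circles to edge points instead, and move toward the liner first.

```bash
cat >> h.py <<'E'
from scipy.optimize import least_squares
from scipy.ndimage import map_coordinates
def circ(n,g,c,z,r,sign,rng,span=.006):
    """known-radius circle: strongest radial edge near r, refit thrice"""
    c=np.array(c,float)
    for _ in range(4):
        P=[]
        for a in np.deg2rad(np.arange(*rng,4)):
            rr=np.linspace(r-span,r+span,49)
            pts=np.array([proj(n,np.array([c[0]+q*np.cos(a),c[1]+q*np.sin(a),z])) for q in rr])
            d=np.gradient(map_coordinates(g,[pts[:,1],pts[:,0]],order=1))*sign
            i=np.argmax(d); P.append([c[0]+rr[i]*np.cos(a),c[1]+rr[i]*np.sin(a)])
        P=np.array(P)
        s=least_squares(lambda p:np.hypot(*(P-p).T)-r,c,loss="soft_l1",f_scale=.0007)
        c=s.x
    return c.round(4),round(float(np.median(abs(np.hypot(*(P-c).T)-r)))*1e3,2)
E
python3 - <<'E'
from h import *
for n in("top","side"):
    g=cv2.GaussianBlur(cv2.cvtColor(cv2.imread(f"pics/{n}0.png"),6).astype(float),(0,0),.8)
    c=(.6155,-.081)
    print(n,"inner",circ(n,g,c,.088,.024,1,(0,360)))
    print(n,"foot",circ(n,g,c,.012,.05,-1,(0,360)))
    print(n,"liner",circ(n,g,(.461,.1215),.066,.031,-1,(0,360)))
    print(n,"lid",circ(n,g,(.618,-.2715),.009,.030,-1,(0,360)),circ(n,g,(.618,-.2715),.060,.012,-1,(0,360)))
    print(n,"strainer",circ(n,g,(.630,.0845),.028,.0235,-1,(0,360)))
    print(n,"ring",circ(n,g,(.4495,-.188),.037,.0255,1,(0,360)))
E
```

```text
Traceback (most recent call last):
  File "h.py", line 21, in circ
    pts=np.array([proj(n,np.array([c[0]+q*np.cos(a),c[1]+q*np.sin(a),z])) for q in rr])
                  ~~~~^^^^^^^^^^^^^^^^^^^^^^^^^^^^^^^^^^^^^^^^^^^^^^^^^^^
  File "h.py", line 8, in proj
    m=ctrl.camera_model(n);W=np.array(m["world_to_cam"]);q=np.array(m["mtx"])@(W[:3,:3]@p+W[:3,3]);return q[:2]/q[2]
ValueError: time passes only in moves, steps and waits
```

>>> step_arm --motion '[[[-0.32,-0.1,0],[0,0,0],1],[[-0.33,-0.3,0],[0,0,0],1],[[-0.33,-0.3,0],[0,0,0],1],[[-0.3,-0.3,0],[0,0,0],1],[[-0.2,-0.3,0],[0,0,0],1],[[-0.15,-0.3,0],[0,0,0],1],[[0,-0.3,0],[0,0,0],1],[[0,-0.3,0],[0,0,0],1]]'

```text
t: 1.3
eef_pos: [0.4092, 0.2702, 0.2239]
ee_rot: [0.002, 1.0, 0.001, 0.001]
force: [0.3, -0.3, -0.3]
width: 0.0875
grip_force: 0.0
```

The script was still running when the move began, which the rules forbid. From here I'll run scripts and moves strictly one after the other.

```bash
sed -i 's/^def ray/CM={n:ctrl.camera_model(n) for n in("top","side")}\ndef ray/; s/m=ctrl.camera_model(n)/m=CM[n]/' h.py
python3 - <<'E'
from h import *
for n in("top","side"):
    g=cv2.GaussianBlur(cv2.cvtColor(cv2.imread(f"pics/{n}0.png"),6).astype(float),(0,0),.8)
    c=(.6155,-.081)
    print(n,"inner",circ(n,g,c,.088,.024,1,(0,360)))
    print(n,"foot",circ(n,g,c,.012,.05,-1,(0,360)))
    print(n,"liner",circ(n,g,(.461,.1215),.066,.031,-1,(0,360)))
    print(n,"lid",circ(n,g,(.618,-.2715),.009,.030,-1,(0,360)),circ(n,g,(.618,-.2715),.060,.012,-1,(0,360)))
    print(n,"strainer",circ(n,g,(.630,.0845),.028,.0235,-1,(0,360)))
    print(n,"ring",circ(n,g,(.4495,-.188),.037,.0255,1,(0,360)))
o=ctrl.get_obs();print(o["eef_pos"].round(4),o["ee_rot"].round(4))
E
```

```text
top inner (array([ 0.6164, -0.0822]), 1.61)
top foot (array([ 0.6194, -0.0835]), 2.37)
top liner (array([0.461 , 0.1223]), 0.5)
top lid (array([ 0.618 , -0.2703]), 0.72) (array([ 0.6182, -0.2703]), 0.77)
top strainer (array([0.6296, 0.0852]), 0.51)
top ring (array([ 0.4495, -0.1872]), 1.24)
side inner (array([ 0.616, -0.082]), 1.83)
side foot (array([ 0.6152, -0.0806]), 3.1)
side liner (array([0.4609, 0.1215]), 2.5)
side lid (array([ 0.6179, -0.2717]), 1.5) (array([ 0.6172, -0.2712]), 3.51)
side strainer (array([0.6301, 0.0833]), 1.49)
side ring (array([ 0.4494, -0.1884]), 1.84)
[0.4092 0.2702 0.2239] [1.5e-03 1.0e+00 8.0e-04 1.1e-03]
```

Cup (0.616, -0.0815), liner (0.461, 0.122), strainer (0.630, 0.0843), lid (0.618, -0.271), ring (0.4495, -0.188). The views agree within about 1.5 mm.

>>> step_arm --motion '[[[-0.085,-0.247,0.1],[0,0,0],1],[[-0.085,-0.247,0.15],[0,0,0],1],[[-0.085,-0.247,0.18],[0,0,0],1],[[-0.09,-0.247,0.2],[0,0,0],1],[[0,0,0.2],[0,0,0],1],[[0,0,0],[0,0,0],1],[[0,0,0],[0,0,0],1]]'

```text
t: 2.0
eef_pos: [0.4602, 0.1232, 0.0984]
ee_rot: [0.001, 1.0, 0.0, -0.001]
force: [0.0, 0.5, -0.0]
width: 0.0875
grip_force: 0.0
```

>>> step_arm --motion '[[[-0.005,-0.008,0.15],[0,0,0],1],[[0,0,0.15],[0,0,0],1],[[0,0,0.056],[0,0,0],1],[[0,0,0],[0,0,0],1],[[0,0,0],[0,0,0],0.5],[[0,0,0],[0,0,0],0.5],[[0,0,0],[0,0,0],0.5],[[0,0,0],[0,0,0],0.5]]' --newtons 12

```text
t: 2.8
eef_pos: [0.4617, 0.1219, 0.0455]
ee_rot: [0.0, 1.0, 0.0, 0.001]
force: [0.4, 0.3, 3.0]
width: 0.0607
grip_force: 12.0
```

>>> step_arm --motion '[[[0,0,-0.05],[0,0,0],0.5],[[0,0,-0.1],[0,0,0],0.5],[[0,0,-0.2],[0,0,0],0.5],[[0,0,-0.3],[0,0,0],0.5],[[0,0,-0.25],[0,0,0],0.5],[[0,0,0],[0,0,0],0.5]]'

```text
t: 3.4
eef_pos: [0.4637, 0.1223, 0.1879]
ee_rot: [0.0, 1.0, 0.001, 0.006]
force: [0.0, 0.3, 0.3]
width: 0.0608
grip_force: 12.0
```

>>> step_arm --motion '[[[-0.12,-0.16,0],[0,0,0],0.5],[[-0.2,-0.27,0],[0,0,0],0.5],[[-0.2,-0.27,0],[0,0,0],0.5],[[-0.2,-0.27,0],[0,0,0],0.5],[[-0.17,-0.22,0],[0,0,0],0.5],[[-0.11,-0.16,0],[0,0,0],0.5],[[0,0,0],[0,0,0],0.5],[[0,0,0],[0,0,0],0.5]]'

```text
t: 4.2
eef_pos: [0.6103, -0.0799, 0.1793]
ee_rot: [0.001, 1.0, 0.0, -0.001]
force: [-0.2, 0.8, 0.5]
width: 0.0605
grip_force: 12.0
```

Run:
```python
from h import *
o=ctrl.get_obs();print(o["eef_pos"].round(4),o["ee_rot"].round(4))
T=[]
for n in("top","side"):
    f=ctrl.grab_frame(n)[:,:,::-1].copy(); cv2.imwrite(f"pics/{n}1.png",f)
    c=proj(n,np.array([.616,-.0815,.13])); T.append(tile(f,c,45,out=400))
cv2.imwrite("pics/m1.png",np.hstack(T))
```

```text
[ 0.6103 -0.0799  0.1793] [ 6.e-04  1.e+00  3.e-04 -7.e-04]
```

View pics/m1.png

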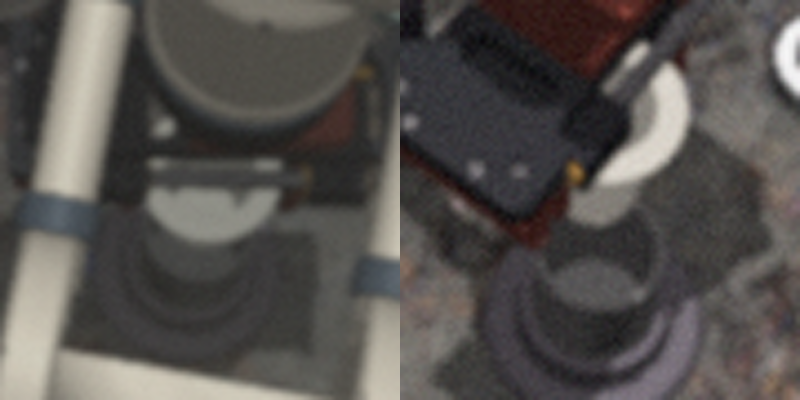

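The liner is held upright over the cup, and its bottom shows at about (600,205) in the crop, above the cup mouth. I'll correct the sideways offset and begin lowering.

>>> step_arm --motion '[[[-0.038,-0.011,0],[0,0,0],0.5],[[0,0,0.1],[0,0,0],0.5],[[0,0,0.12],[0,0,0],0.5],[[0,0,0.1],[0,0,0],0.5],[[0,0,0],[0,0,0],0.5],[[0,0,0],[0,0,0],0.5]]'

```text
t: 4.9
eef_pos: [0.6159, -0.0811, 0.1311]
ee_rot: [-0.0, 1.0, 0.0, -0.001]
force: [0.5, 0.4, 0.1]
width: 0.0599
grip_force: 12.0
```

>>> step_arm --motion '[[[0,-0.002,0.1],[0,0,0],0.5],[[0,0,0.1],[0,0,0],0.5],[[0,0,0.08],[0,0,0],0.5],[[0,0,0.05],[0,0,0],0.5],[[0,0,0.045],[0,0,0],0.5],[[0,0,0],[0,0,0],0.5],[[0,0,0],[0,0,0],0.5]]'

```text
t: 5.6
eef_pos: [0.6163, -0.0819, 0.0756]
ee_rot: [0.0, 1.0, -0.0, -0.0]
force: [0.7, -1.6, 0.1]
width: 0.0612
grip_force: 12.0
```

>>> step_arm --motion '[[[0,0,0.01],[0,0,0],0.5],[[0,0,0.01],[0,0,0],0.5],[[0,0,0.007],[0,0,0],0.5],[[0,0,0],[0,0,0],0.5],[[0,0,0],[0,0,0],0.5]]'

```text
t: 6.1
eef_pos: [0.6167, -0.0821, 0.0719]
ee_rot: [0.0, 1.0, -0.0, 0.001]
force: [1.4, -2.8, 0.7]
width: 0.0608
grip_force: 12.0
```

>>> step_arm --motion '[[[0,0,0],[0,0,0],0.8],[[0,0,0],[0,0,0],1],[[0,0,0],[0,0,0],1],[[0,0,0],[0,0,0],1],[[0,0,-0.1],[0,0,0],1],[[0,0,-0.2],[0,0,0],1],[[0,0,-0.2],[0,0,0],1],[[0,-0.0,0],[0,0,0],1]]'

```text
t: 6.9
eef_pos: [0.6186, -0.082, 0.1537]
ee_rot: [-0.0, 1.0, -0.001, 0.005]
force: [-0.1, -0.6, 1.6]
width: 0.088
grip_force: 0.0
```

>>> step_arm --motion '[[[0,0.15,0],[0,0,0],1],[[0,0.25,0],[0,0,0],1],[[0,0.25,0],[0,0,0],1],[[-0.05,0.25,0],[0,0,0],1],[[-0.04,0.2,0],[0,0,0],1],[[0,0,0],[0,0,0],1],[[0,0,0],[0,0,0],1]]'

```text
t: 7.6
eef_pos: [0.6296, 0.0838, 0.1462]
ee_rot: [-0.001, 1.0, -0.0, -0.0]
force: [-0.4, -0.5, -0.2]
width: 0.0878
grip_force: 0.0
```

Run:
```python
from h import *
o=ctrl.get_obs();print(o["eef_pos"].round(4),o["ee_rot"].round(4))
T=[]
for n in("top","side"):
    f=ctrl.grab_frame(n)[:,:,::-1].copy(); cv2.imwrite(f"pics/{n}2.png",f)
    g=cv2.GaussianBlur(cv2.cvtColor(f,6).astype(float),(0,0),.8)
    print(n,circ(n,g,(.616,-.082),.092,.031,-1,(0,360)),circ(n,g,(.616,-.082),.092,.020,1,(0,360)))
    c=proj(n,np.array([.616,-.0815,.09])); T.append(tile(f,c,45,out=400))
cv2.imwrite("pics/m2.png",np.hstack(T))
```

```text
[0.6296 0.0838 0.1462] [-7.e-04  1.e+00 -2.e-04 -3.e-04]
top (array([ 0.6157, -0.0806]), 0.5) (array([ 0.6151, -0.0805]), 0.74)
side (array([ 0.616 , -0.0818]), 1.74) (array([ 0.6169, -0.0829]), 1.52)
```

View pics/m2.png

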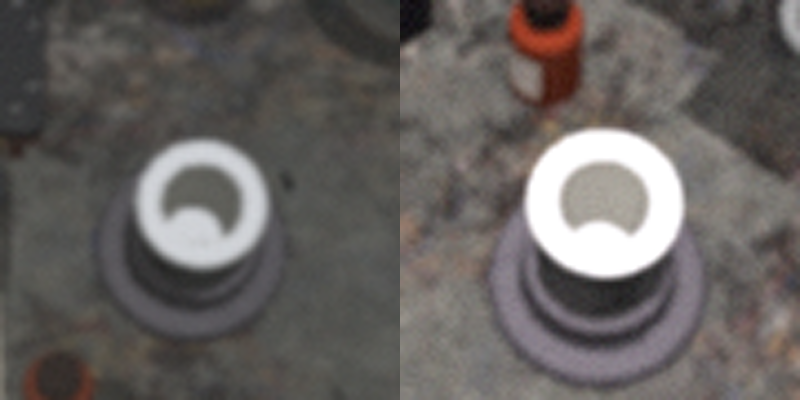

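The liner hangs level on the rim, with its flange round and coaxial at about (0.616, -0.0815). Next is the strainer.

>>> step_arm --motion '[[[-0.003,0.002,0.2],[0,0,0],1],[[0,0,0.2],[0,0,0],0.6],[[0,0,0.2],[0,0,0],0.6],[[0,0,0.1],[0,0,0],0.6],[[0,0,0.05],[0,0,0],0.6],[[0,0,0],[0,0,0],0.6],[[0,0,0],[0,0,0],0.6]]'

```text
t: 8.4
eef_pos: [0.6312, 0.0834, 0.0357]
ee_rot: [0.0, 1.0, 0.0, 0.001]
force: [0.7, 0.2, 1.4]
width: 0.0527
grip_force: 0.0
```

>>> step_arm --motion '[[[0.005,0.004,0.029],[0,0,0],0.6],[[0,0,0],[0,0,0],0.3],[[0,0,0],[0,0,0],0],[[0,0,0],[0,0,0],0],[[0,0,0],[0,0,0],0],[[0,0,0],[0,0,0],0],[[0,0,0],[0,0,0],0]]' --newtons 20

```text
t: 9.1
eef_pos: [0.6295, 0.0842, 0.0296]
ee_rot: [-0.0, 1.0, -0.0, 0.0]
force: [-0.0, 0.1, -0.3]
width: 0.0115
grip_force: 20.0
```

>>> step_arm --motion '[[[0,0,-0.05],[0,0,0],0],[[0,0,-0.1],[0,0,0],0],[[0,0,-0.2],[0,0,0],0],[[0,0,-0.25],[0,0,0],0],[[0,0,-0.25],[0,0,0],0],[[0,0,-0.1],[0,0,0],0],[[0,0,0],[0,0,0],0],[[0,0,0],[0,0,0],0]]'

```text
t: 9.9
eef_pos: [0.6292, 0.0843, 0.1708]
ee_rot: [0.0, 1.0, -0.0, -0.001]
force: [0.6, -1.3, -1.3]
width: 0.0116
grip_force: 20.0
```

>>> step_arm --motion '[[[0.01,-0.15,0],[0,0,0],0],[[0.02,-0.25,0],[0,0,0],0],[[0.02,-0.25,0],[0,0,0],0],[[0.02,-0.25,0],[0,0,0],0],[[0.018,-0.205,0],[0,0,0],0],[[0,0,0],[0,0,0],0],[[0,0,0],[0,0,0],0],[[0,0,0.1],[0,0,0],0]]'

```text
t: 10.7
eef_pos: [0.617, -0.0806, 0.1575]
ee_rot: [-0.0, 1.0, 0.0, 0.001]
force: [-0.2, 0.8, 0.1]
width: 0.0113
grip_force: 20.0
```

>>> step_arm --motion '[[[0,0,0.1],[0,0,0],0],[[0,0,0.05],[0,0,0],0],[[0,0,0],[0,0,0],0],[[0,0,0],[0,0,0],0]]'

```text
t: 11.1
eef_pos: [0.6162, -0.081, 0.1342]
ee_rot: [-0.0, 1.0, 0.0, -0.0]
force: [-0.1, 0.4, 0.4]
width: 0.011
grip_force: 20.0
```

>>> step_arm --motion '[[[0,-0.004,0.05],[0,0,0],0],[[0,0,0.06],[0,0,0],0],[[0,0,0.06],[0,0,0],0],[[0,0,0.05],[0,0,0],0],[[0,0,0],[0,0,0],0],[[0,0,0],[0,0,0],0]]'

```text
t: 11.7
eef_pos: [0.6161, -0.0821, 0.1012]
ee_rot: [0.0, 1.0, 0.0, -0.0]
force: [0.5, 0.0, -0.3]
width: 0.0113
grip_force: 20.0
```

>>> step_arm --motion '[[[0,0,0.01],[0,0,0],0],[[0,0,0.008],[0,0,0],0],[[0,0,0.005],[0,0,0],0],[[0,0,0],[0,0,0],0],[[0,0,0],[0,0,0],0]]'

```text
t: 12.2
eef_pos: [0.6163, -0.0821, 0.0982]
ee_rot: [0.0, 1.0, -0.0, 0.0]
force: [-0.1, -0.1, -1.1]
width: 0.0113
grip_force: 20.0
```

Nearly seated, so I release and lift clear, then move to the lid.

>>> step_arm --motion '[[[0,0,0],[0,0,0],0.3],[[0,0,0],[0,0,0],0.6],[[0,0,0],[0,0,0],0.6],[[0,0,0],[0,0,0],0.6],[[0,0,-0.1],[0,0,0],0.6],[[0,0,-0.2],[0,0,0],0.6],[[0,0,-0.2],[0,0,0],0.6],[[0,0,0],[0,0,0],0.6]]'

```text
t: 13.0
eef_pos: [0.6184, -0.0825, 0.1804]
ee_rot: [0.0, 1.0, -0.001, 0.005]
force: [0.7, -0.7, 0.2]
width: 0.0525
grip_force: 0.0
```

>>> step_arm --motion '[[[0,-0.15,0],[0,0,0],0.6],[[0,-0.3,0],[0,0,0],0.6],[[0,-0.3,0],[0,0,0],0.6],[[0,-0.3,0],[0,0,0],0.6],[[-0.012,-0.2,0],[0,0,0],0.6],[[0,0,0],[0,0,0],0.6],[[0,0,0],[0,0,0],0.6]]'

```text
t: 13.7
eef_pos: [0.6179, -0.2699, 0.1728]
ee_rot: [0.001, 1.0, 0.0, -0.0]
force: [0.4, -0.7, -0.3]
width: 0.0525
grip_force: 0.0
```

Run:
```python
from h import *
o=ctrl.get_obs();print(o["eef_pos"].round(4),o["ee_rot"].round(4))
T=[]
for n in("top","side"):
    f=ctrl.grab_frame(n)[:,:,::-1].copy(); cv2.imwrite(f"pics/{n}3.png",f)
    c=proj(n,np.array([.616,-.0815,.1])); T.append(tile(f,c,30,out=400))
cv2.imwrite("pics/m3.png",np.hstack(T))
```

```text
[ 0.6179 -0.2699  0.1728] [ 7.e-04  1.e+00  4.e-04 -3.e-04]
```

View pics/m3.png

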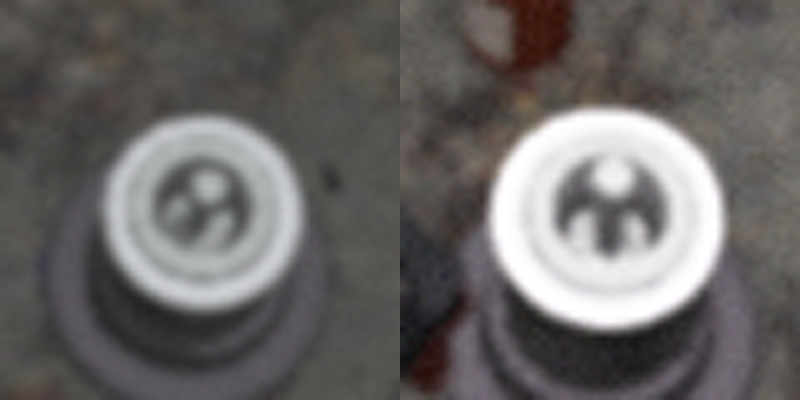

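The strainer sits concentric and level in the liner. Next I descend on the lid's spout.

>>> step_arm --motion '[[[0,-0.006,0.2],[0,0,0],0.6],[[0,0,0.25],[0,0,0],0.6],[[0,0,0.2],[0,0,0],0.6],[[0,0,0.15],[0,0,0],0.6],[[0,0,0.06],[0,0,0],0.6],[[0,0,0],[0,0,0],0.6],[[0,0,0],[0,0,0],0.6]]'

```text
t: 14.5
eef_pos: [0.6189, -0.2702, 0.0459]
ee_rot: [-0.0, 1.0, -0.0, 0.001]
force: [-1.1, 0.1, -0.1]
width: 0.053
grip_force: 0.0
```

>>> step_arm --motion '[[[0.004,-0.003,0.05],[0,0,0],0.6],[[0,0,0],[0,0,0],0.4],[[0,0,0],[0,0,0],0.1],[[0,0,0],[0,0,0],0.1],[[0,0,0],[0,0,0],0.1],[[0,0,0],[0,0,0],0.1]]'

```text
t: 15.1
eef_pos: [0.6176, -0.2711, 0.037]
ee_rot: [0.0, 1.0, -0.0, 0.0]
force: [0.0, -0.2, 0.7]
width: 0.0235
grip_force: 20.0
```

>>> step_arm --motion '[[[0,0,-0.05],[0,0,0],0.1],[[0,0,-0.15],[0,0,0],0.1],[[0,0,-0.25],[0,0,0],0.1],[[0,0,-0.3],[0,0,0],0.1],[[0,0,-0.2],[0,0,0],0.1],[[0,0,-0.05],[0,0,0],0.1],[[0,0,0],[0,0,0],0.1],[[0,0,0],[0,0,0],0.1]]'

```text
t: 15.9
eef_pos: [0.6169, -0.2707, 0.184]
ee_rot: [0.0, 1.0, 0.001, -0.002]
force: [1.0, 0.1, -0.7]
width: 0.0235
grip_force: 20.0
```

>>> step_arm --motion '[[[0,0.15,0],[0,0,0],0.1],[[0,0.27,0],[0,0,0],0.1],[[0,0.28,0],[0,0,0],0.1],[[0.005,0.28,0],[0,0,0],0.1],[[0,0.2,0],[0,0,0],0.1],[[0,0.078,0],[0,0,0],0.1],[[0,0,0],[0,0,0],0.1],[[0,0,0],[0,0,0],0.1]]'

```text
t: 16.7
eef_pos: [0.6164, -0.0832, 0.1853]
ee_rot: [0.0, 1.0, -0.0, -0.001]
force: [-0.5, 0.7, -1.1]
width: 0.0233
grip_force: 20.0
```

Target TCP height is 0.129, so I lower to about 0.136 first.

>>> step_arm --motion '[[[0,0.006,0.06],[0,0,0],0.1],[[0,0,0.08],[0,0,0],0.1],[[0,0,0.08],[0,0,0],0.1],[[0,0,0.06],[0,0,0],0.1],[[0,0,0.04],[0,0,0],0.1],[[0,0,0],[0,0,0],0.1],[[0,0,0],[0,0,0],0.1]]'

```text
t: 17.4
eef_pos: [0.6168, -0.0814, 0.1388]
ee_rot: [0.0, 1.0, -0.0, 0.0]
force: [-0.1, 0.4, -0.8]
width: 0.0238
grip_force: 20.0
```

>>> step_arm --motion '[[[0.003,-0.002,0.015],[0,0,0],0.1],[[0,0,0.015],[0,0,0],0.1],[[0,0,0.015],[0,0,0],0.1],[[0,0,0.015],[0,0,0],0.1],[[0,0,0],[0,0,0],0.1],[[0,0,0],[0,0,0],0.1]]'

```text
t: 18.0
eef_pos: [0.6163, -0.0817, 0.1295]
ee_rot: [0.0, 1.0, -0.0, -0.0]
force: [0.2, -0.0, -1.2]
width: 0.0235
grip_force: 20.0
```

>>> step_arm --motion '[[[0,0,0],[0,0,0],0.35],[[0,0,0],[0,0,0],0.6],[[0,0,0],[0,0,0],0.6],[[0,0,0],[0,0,0],0.6],[[0,0,-0.1],[0,0,0],0.6],[[0,0,-0.2],[0,0,0],1],[[0,0,-0.1],[0,0,0],1],[[0,0,0],[0,0,0],1]]'

```text
t: 18.8
eef_pos: [0.6177, -0.0819, 0.1941]
ee_rot: [0.0, 1.0, -0.001, 0.003]
force: [0.7, -0.2, 0.2]
width: 0.0733
grip_force: 0.0
```

>>> step_arm --motion '[[[0.15,-0.1,0],[0,0,0],1],[[0.25,-0.15,0],[0,0,0],1],[[0.25,-0.15,0],[0,0,0],1],[[0.25,-0.15,0],[0,0,0],1],[[0.2,-0.15,0],[0,0,0],1],[[0,0,0],[0,0,0],1],[[0,0,0],[0,0,0],1]]'

```text
t: 19.5
eef_pos: [0.451, -0.1869, 0.1892]
ee_rot: [0.001, 1.0, 0.0, 0.0]
force: [0.3, 0.3, 0.4]
width: 0.088
grip_force: 0.0
```

Run:
```python
from h import *
o=ctrl.get_obs();print(o["eef_pos"].round(4),o["ee_rot"].round(4))
T=[]
for n in("top","side"):
    f=ctrl.grab_frame(n)[:,:,::-1].copy(); cv2.imwrite(f"pics/{n}4.png",f)
    g=cv2.GaussianBlur(cv2.cvtColor(f,6).astype(float),(0,0),.8)
    print(n,circ(n,g,(.616,-.0815),.152,.012,-1,(0,360)))
    c=proj(n,np.array([.616,-.0815,.11])); T.append(tile(f,c,30,out=400))
cv2.imwrite("pics/m4.png",np.hstack(T))
```

```text
[ 0.451  -0.1869  0.1892] [8.e-04 1.e+00 2.e-04 1.e-04]
top (array([ 0.6176, -0.0807]), 1.68)
side (array([ 0.6167, -0.081 ]), 2.07)
```

View pics/m4.png

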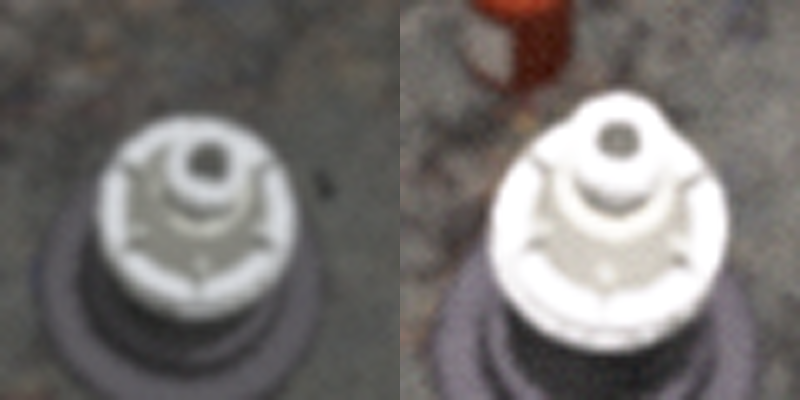

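The lid sits centred and level. Next is the ring.

>>> step_arm --motion '[[[0.01,-0.006,0.2],[0,0,0],1],[[0,0,0.25],[0,0,0],1],[[0,0,0.25],[0,0,0],1],[[0,0,0.2],[0,0,0],1],[[0,0,0.1],[0,0,0],1],[[0,0,0],[0,0,0],1],[[0,0,0],[0,0,0],1]]'

```text
t: 20.3
eef_pos: [0.4507, -0.1875, 0.0407]
ee_rot: [-0.0, 1.0, -0.0, 0.0]
force: [-0.4, 1.2, -0.3]
width: 0.0874
grip_force: 0.0
```

>>> step_arm --motion '[[[0.007,-0.002,0.07],[0,0,0],1],[[0,0,0.04],[0,0,0],1],[[0,0,0],[0,0,0],1],[[0,0,0],[0,0,0],0.5],[[0,0,0],[0,0,0],0.5],[[0,0,0],[0,0,0],0.5],[[0,0,0],[0,0,0],0.5],[[0,0,0],[0,0,0],0.5]]' --newtons 30

```text
t: 21.1
eef_pos: [0.4489, -0.188, 0.0234]
ee_rot: [0.0, 1.0, -0.0, 0.0]
force: [0.4, -1.0, 1.1]
width: 0.0562
grip_force: 29.9
```

>>> step_arm --motion '[[[0,0,-0.1],[0,0,0],0.5],[[0,0,-0.2],[0,0,0],0.5],[[0,0,-0.3],[0,0,0],0.5],[[0,0,-0.3],[0,0,0],0.5],[[0,0,-0.25],[0,0,0],0.5],[[0,0,-0.05],[0,0,0],0.5],[[0,0,0],[0,0,0],0.5],[[0,0,0],[0,0,0],0.5]]'

```text
t: 21.9
eef_pos: [0.4483, -0.1876, 0.2014]
ee_rot: [-0.0, 1.0, 0.001, -0.001]
force: [0.2, -0.3, -1.2]
width: 0.0563
grip_force: 29.9
```

>>> step_arm --motion '[[[-0.15,0.1,0],[0,0,0],0.5],[[-0.25,0.16,0],[0,0,0],0.5],[[-0.25,0.16,0],[0,0,0],0.5],[[-0.25,0.16,0],[0,0,0],0.5],[[-0.2,0.128,0],[0,0,0],0.5],[[0,0,0],[0,0,0],0.5],[[0,0,0],[0,0,0],0.5],[[0,0,0],[0,0,0],0.5]]'

```text
t: 22.7
eef_pos: [0.6127, -0.0822, 0.2018]
ee_rot: [0.0, 1.0, 0.0, -0.001]
force: [-0.5, 0.9, -0.8]
width: 0.056
grip_force: 29.9
```

Run:
```python
from h import *
o=ctrl.get_obs();print(o["eef_pos"].round(4),o["ee_rot"].round(4))
T=[]
for n in("top","side"):
    f=ctrl.grab_frame(n)[:,:,::-1].copy(); cv2.imwrite(f"pics/{n}5.png",f)
    c=proj(n,np.array([.616,-.0815,.15])); T.append(tile(f,c,50,out=400))
cv2.imwrite("pics/m5.png",np.hstack(T))
```

```text
[ 0.6127 -0.0822  0.2018] [ 3.0e-04  1.0e+00  1.0e-04 -1.3e-03]
```

View pics/m5.png

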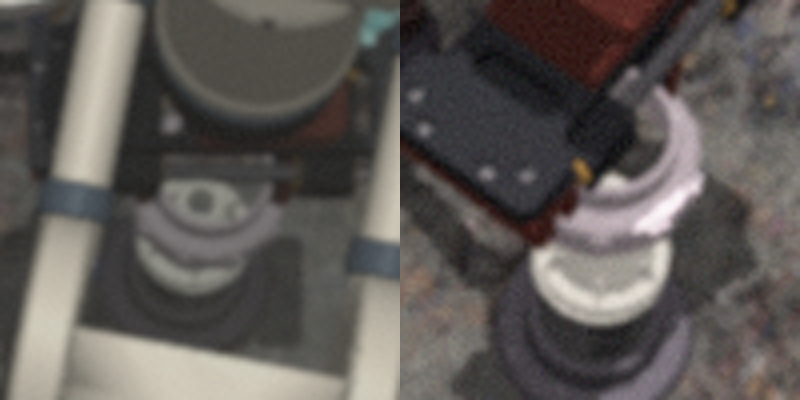

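The ring is level and above the spout, whose tip is visible through the collar. I correct 3.5 mm in x and lower.

>>> step_arm --motion '[[[-0.024,0.003,0],[0,0,0],0.5],[[0,0,0.08],[0,0,0],0.5],[[0,0,0.1],[0,0,0],0.5],[[0,0,0.1],[0,0,0],0.5],[[0,0,0.1],[0,0,0],0.5],[[0,0,0.05],[0,0,0],0.5],[[0,0,0],[0,0,0],0.5],[[0,0,0],[0,0,0],0.5]]'

```text
t: 23.6
eef_pos: [0.6174, -0.0812, 0.1388]
ee_rot: [0.0, 1.0, -0.0, 0.0]
force: [-0.2, -0.2, 0.4]
width: 0.0563
grip_force: 29.9
```

>>> step_arm --motion '[[[0.008,-0.003,0.05],[0,0,0],0.5],[[0,0,0.05],[0,0,0],0.5],[[0,0,0.04],[0,0,0],0.5],[[0,0,0.03],[0,0,0],0.5],[[0,0,0],[0,0,0],0.5],[[0,0,0],[0,0,0],0.5]]'

```text
t: 24.2
eef_pos: [0.6161, -0.0816, 0.113]
ee_rot: [0.0, 1.0, 0.0, -0.0]
force: [-0.5, -0.1, -2.0]
width: 0.0563
grip_force: 29.9
```

>>> step_arm --motion '[[[0,0,0.015],[0,0,0],0.5],[[0,0,0.012],[0,0,0],0.5],[[0,0,0.008],[0,0,0],0.5],[[0,0,0],[0,0,0],0.5],[[0,0,0],[0,0,0],0.5]]'

```text
t: 24.7
eef_pos: [0.6161, -0.0817, 0.1079]
ee_rot: [0.0, 1.0, 0.0, -0.0]
force: [0.5, -0.7, -1.5]
width: 0.0565
grip_force: 29.9
```

Home is 0.1075, so the ring is down within 0.5 mm. I release, rise and check.

>>> step_arm --motion '[[[0,0,0],[0,0,0],0.75],[[0,0,0],[0,0,0],1],[[0,0,0],[0,0,0],1],[[0,0,0],[0,0,0],1],[[0,0,-0.1],[0,0,0],1],[[0,0,-0.25],[0,0,0],1],[[0,0,-0.3],[0,0,0],1],[[0,0,0],[0,0,0],1]]'

```text
t: 25.5
eef_pos: [0.6185, -0.0821, 0.2153]
ee_rot: [0.0, 1.0, -0.001, 0.007]
force: [1.0, -0.4, 1.0]
width: 0.088
grip_force: 0.0
```

>>> step_arm --motion '[[[0,0.2,0],[0,0,0],1],[[0,0.3,0],[0,0,0],1],[[0,0.3,0],[0,0,0],1],[[0,0.3,0],[0,0,0],1],[[0,0.2,0],[0,0,0],1],[[0,0,0],[0,0,0],1],[[0,0,0],[0,0,0],1]]'

```text
t: 26.2
eef_pos: [0.6162, 0.1137, 0.2061]
ee_rot: [-0.001, 1.0, -0.0, 0.0]
force: [-0.4, -0.2, 1.0]
width: 0.0876
grip_force: 0.0
```

Run:
```python
from h import *
o=ctrl.get_obs();print(o["t"],o["eef_pos"].round(4))
T=[]
for n in("top","side"):
    f=ctrl.grab_frame(n)[:,:,::-1].copy(); cv2.imwrite(f"pics/{n}6.png",f)
    g=cv2.GaussianBlur(cv2.cvtColor(f,6).astype(float),(0,0),.8)
    for z in(.121,.126):print(n,z,circ(n,g,(.616,-.0815),z,.0255,1,(0,360)))
    c=proj(n,np.array([.616,-.0815,.11])); T.append(tile(f,c,35,out=400))
cv2.imwrite("pics/m6.png",np.hstack(T))
```

```text
26.2 [0.6162 0.1137 0.2061]
top 0.121 (array([ 0.6181, -0.0805]), 0.96)
top 0.126 (array([ 0.6166, -0.0801]), 0.99)
side 0.121 (array([ 0.6212, -0.0879]), 2.35)
side 0.126 (array([ 0.6205, -0.0886]), 2.51)
```

View pics/m6.png

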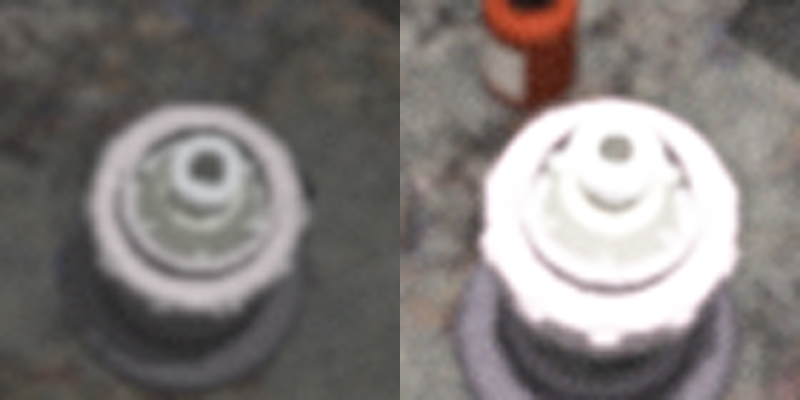

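The ring sits level round the lid with the spout centred through it. The side edge fit is spoiled by overexposure, but the top fit and the release height agree with home. Handing in.

```bash
python3 -c "
from bench import ctrl
print(ctrl.finish_job())"
```

```text
the job is handed in; nothing more can be done
None
```

I handed the job in at about 26 s with liner, strainer, lid and ring seated on the cup as far as the pictures and release heights show (no verdict came back), and the small ring and green look-alikes untouched; I did break one rule early on, when a measuring script was still running as a move call began.

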